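Free the stuck lid of the sugar canister

ROBOT

A 7-joint arm with a two-finger parallel gripper is mounted at the origin on the work surface. World frame = base frame: x ahead of the robot, y to its left, z up, the work surface at z = 0. Lengths are in m, angles in rad, forces in N, time in s.
With the tool pointing down it reaches from about 0.425 to 0.875 m from the base axis. Payload 8.4 kg.
Tool frame: the origin (TCP) lies on the centre line of the jaws, within the pads' length; the fingertips stand 25 mm ahead of it and the grasp point (between the pads) lies 6 mm ahead of it; y points along the fingers, z is the direction in which the jaws open and shut, and the axes are right-handed (so a half turn about y gives the same grasp; the last joint's range is limited). The gripper opens to 85 mm and grips with 20 to 120 N. Pads are 22 mm wide; open, the fingers measure 114 mm over their backs; the gripper's body (76 mm by 85 mm) begins 54 mm behind the grasp point. The pads swing forward as they close: fully open they stand 13 mm farther back than shut.
Start: joints at [-1.221, 0.333, 0.04, 1.465, -0.013, 1.343, -0.059], TCP at [0.282, 0.586, 0.256] pointing down, gripper open.
Joint ranges: [-2.58, 2.58], [-0.38, 2.09], [-1.3, 1.39], [0.25, 2.4], [-1.5, 4.64], [0.08, 2.09], [-2.65, 2.65]. Speed limits (rad/s): [2.22, 2.22, 2.79, 2.79, 3.14, 3.14, 3.14].

INTERFACE

Orientations are given as a rotation vector (axis times angle).
In Python, from station import r gives the robot as it stands. The module is installed in compiled form; this text tells all that it offers.
- The arm moves only by the shell command python3 -m creep 'ROWS' [FORCE]. ROWS is JSON, a list of rows, each a list of 7 numbers: the shift along the world's x, y, z each as a share of 100 cm, from -1 to 1, then the turn, a rotation vector about the world's x, y, z each as a share of 2 rad, from -1 to 1, then the finger opening in mm, from 0 to 85.4. In form: [[tx, ty, tz, rx, ry, rz, hand], ...]. A call has 1 to 10 rows; each row is the pose to reach, as a shift and turn from the pose commanded when the call began; what a row does not reach only later rows make up. A row lasts 1/12 s, in which the tool goes at most 41.7 mm and 7.16 degrees, less where a joint would pass 70% of its speed; a pose out of reach is approached as far as the arm can. A call with a number of a shift or a turn outside -1 to 1 is refused whole. A call with a gripper value outside its range is refused whole. The fingers move at their own pace and stop on an object; FORCE is the grip in N (left out, the last holds). Time passes only in rows, so rows that repeat a pose let the fingers close. It gives the time, the measured TCP pose, the force and the opening at its end, in the units of the state.
- r.get_state(): the state, without advancing time (a new reading comes with each control period).
- r.snapshot(name): name is "scene" or "top" or "wrist"; returns (picture, depth): 480x640x3 uint8, red, green, blue; 480x640 float32, m along the optical axis (not along the pixel's ray), 0 where there is no reading.
- r.camera_info(name): a dict with "fx", "fy", "cx", "cy" (pixels), "origin" and "orientation" of the camera in the world; the wrist camera has in their place "T_tool_cam" (4x4, takes a point from camera to tool coordinates, whose origin is the TCP and whose axes are the tool frame's). Camera axes: x right, y up, looking along -z (the intrinsics and any distortion apply to the point x, -y, -z); pixel columns grow to the right and rows downward; lengths in m; the calibration is good to about 2 mm. A picture is of the moment at which its call begins: read the wrist's pose just before it. camera_info takes no time and is no camera call.
- r.job_done(): hands the job in, once; it reports no verdict.
The state is a dict: "t": time; "joints": joint angles; "joint_vel": joint speeds; "joint_efforts": joint torques, N m; "eef_pos": TCP position; "tool_rot": TCP orientation; "wrist_force": force on the tool from outside, world axes, zero at the start; "torque": the same for the moment, N m; "opening": finger opening in m.
Only numpy, scipy, OpenCV 4.12 (cv2) and the standard library are available. Lean on these libraries where they do the work, as an engineer would, in place of code of your own. Each camera call takes 0.05 s, during which the arm holds its last target. There are 200 camera calls.

TASK

The screw lid of the smoked-glass sugar canister is stuck fast: break it loose with a firm anticlockwise twist, spin it the rest of the way until it comes free, and lift it off without lifting the canister out of its tray or tipping it. Then lower the lid, right way up, onto the round cork stand, so that it touches down before you let go and lies wholly on the cork. Leave the other things on the sill standing where they are.

Things in the scene. Friction and masses are not known exactly. Their poses are not given: they have to be found in the camera images.
- lid_center (a point): Centre, half-way up, of the cream screw lid (z up): round, 62 mm across, 32 mm tall, 100 g, ribbed side, flat top. Shut, its bottom edge is 8 mm above the canister's flat shoulder, so fingertips may reach at most 6 mm below that edge; grip it from above across any diameter. Ungripped it rests on the neck and keeps its angle. Inside are two lugs that hook under the thread.
- lid_tick (a point): Outer end of the orange tick on the lid's top, 26 mm from its axis along its own +x. Right-hand thread: it opens ANTICLOCKWISE seen from above. Stuck: a squeezed rubber seal resists with about 1 to 2 N m over the first 20 to 50 degrees, so grip hard (60 N or more; a 20 N grip slips round); then it spins at about 0.1 N m.
- canister_mouth (a point): Centre of the canister's mouth, on top of the rubber seal. The lid lifts off only after 100 to 130 degrees of turning in all; it varies with how tight it was done up, so feel for it: a light upward pull (about 5 N) that catches within 5 mm means turn on, one that brings it up over 8 mm means free. Some 30 degrees beyond that the lugs meet a stop; it still lifts off there. Leaning on it sideways makes it bind.
- canister_mid (a point): Smoked-glass sugar canister: square body 84 x 84 mm along its x and y, flat shoulder 100 mm above its foot, round neck; 0.6 to 0.9 kg. Point on its axis 50 mm above its foot; the shut lid's centre is 74 mm above it. It stands loose in the tray, which stops it turning (1.5 mm play each side: it first turns 2 to 3 degrees with the lid), but pulling up the hooked lid with over 6 N lifts it.
- tray: Teak tray screwed to the sill, fixed: outside 105 x 105 mm, 28 mm tall, with two small brass ears at its own +y and -y sides; square well 87 mm wide whose floor is 8 mm above the sill. Origin at the centre of its underside, sides along its x and y.
- cork_top (a point): Centre of the top face of a fixed round cork stand, 130 mm across, 10 mm thick, lying on the sill: where the lid goes.
- egg_cup_a_mid (a point): Bystander: orange melamine egg cup, 49 mm across the rim, 56 mm tall, 60 g; stands loose. This point is on its axis 28 mm above the sill.
- egg_cup_b_mid (a point): Bystander: a second egg cup just like it; stands loose. This point is on its axis 28 mm above the sill.
- timer_mid (a point): Bystander: chrome drum-shaped kitchen timer with a round plunger on top, 74 mm across, 73 mm tall, 320 g; stands loose. This point is on its axis 35 mm above the sill.
- poacher_cup_mid (a point): Bystander: cast aluminium egg poacher cup, 80 mm across and 30 mm tall, with a flat 34 mm lug handle to its own -x, 140 g; stands loose. This point is on its axis 15 mm above the sill.
- chive_pot_mid (a point): Bystander: terracotta pot of chives on a saucer, 112 mm across, leaves up to 180 mm tall, 800 g; stands loose. This point is on its axis 45 mm above the sill.
- salt_box_mid (a point): Bystander: teak salt box with a dark lid and chrome knob, 79 mm square, 74 mm tall, 450 g; stands loose. This point is on its axis 32 mm above the sill.
There are look-alikes about, which are no part of the job. There is more than one size of the part that bears lid_center; the job needs the middle-sized.

How it is judged:
On the way, in this order (a step that is already met when the one before it is completed fails the run):
1. the lid is broken loose: turned until its tick stands more than 0.85 rad from the canister's x axis (it starts at 0.17 to 0.46), while it still sits on the neck (angle between the x axis of lid_center and the x axis of canister_mid, either way round above 0.85 rad and distance between lid_center and canister_mid below 0.088 m), for 0.1 s.
2. the lid is lifted clear of the neck, the canister still standing in its tray (z of lid_center in the frame of canister_mid above 0.105 m and z of canister_mid in the frame of tray between 0.052 and 0.064 m and angle between canister_mid's own z axis and vertical below 0.06 rad), for 0.1 s.
3. the lid is set down on the cork while the fingers still hold it (contact force between lid and cork_stand above 0.3 N and contact force between the fingers and lid above 0.5 N and horizontal distance between lid_center and cork_top below 0.034 m), for 0.05 s.
At the end, for the whole second after the job is handed in: The lid lies flat and right way up on the cork stand, at rest and released, its centre within 34 mm of the stand's centre (wholly on the cork); the canister stands upright (within 0.06 rad) on the floor of its tray (horizontal distance between lid_center and cork_top below 0.034 m and z of lid_center in the frame of cork_top between 0.012 and 0.02 m and angle between lid_center's own z axis and vertical below 0.1 rad and linear speed of lid below 0.02 m/s and z of canister_mid in the frame of tray between 0.052 and 0.064 m and angle between canister_mid's own z axis and vertical below 0.06 rad); the robot touches nothing.
It fails at once if the canister is lifted more than 12 mm off the tray's floor (z of canister_mid in the frame of tray above 0.07 m).
It fails at once if the canister is tipped more than 0.15 rad (angle between canister_mid's own z axis and vertical above 0.15 rad).
It fails at once if one of the other things on the sill is pushed more than 25 mm or knocked over (distance of any of egg_cup_a_mid, egg_cup_b_mid, timer_mid, poacher_cup_mid, chive_pot_mid, salt_box_mid from where it was at the start of the episode above 0.025 m or angle between any of egg_cup_a_mid, egg_cup_b_mid, timer_mid, poacher_cup_mid, chive_pot_mid, salt_box_mid's own z axis and vertical above 0.3 rad).
It also fails if it takes over 72 s, if anything falls off the work surface, if the arm or the gripper's body presses on something with over 40 N, if the wrist force passes 120 N, or if a joint passes its speed limit or range.

## Working session

There is one attempt and no reset: what is moved stays moved. The work goes in short steps, Python scripts to look and compute and a shell command to move; the robot and the scene stay as the last step left them, time stands still between calls to the robot, and variables do not carry over. Pictures are saved under pics/ and viewed, about 8 in all and at most 12, crops included, and the job is handed in when it is done.

```bash
mkdir -p pics; cat > h.py <<'E'
import numpy as np, cv2
from scipy.spatial.transform import Rotation as R
from station import r
def snap(n,f):
    s=r.get_state(); p,d=r.snapshot(n); cv2.imwrite(f'pics/{f}.png',p[:,:,::-1]); 
    i=r.camera_info(n)
    if n=='wrist':
        T=np.eye(4);T[:3,:3]=R.from_rotvec(s['tool_rot']).as_matrix();T[:3,3]=s['eef_pos'];T=T@np.array(i['T_tool_cam'])
    else:
        T=np.eye(4);o=np.array(i['orientation']);T[:3,:3]=o if o.shape==(3,3) else R.from_rotvec(o).as_matrix();T[:3,3]=i['origin']
    np.savez(f'pics/{f}.npz',d=d,T=T,K=[i['fx'],i['fy'],i['cx'],i['cy']],p=p)
    return p,d
def cloud(f):
    z=np.load(f'pics/{f}.npz');d=z['d'];fx,fy,cx,cy=z['K'];v,u=np.mgrid[:480,:640]
    P=np.stack([(u-cx)/fx*d,-(v-cy)/fy*d,-d],-1)
    W=P@z['T'][:3,:3].T+z['T'][:3,3]; W[d==0]=np.nan
    return W,z['p']
E
python3 - <<'E'
from h import *
print(r.get_state())
for n in('scene','top','wrist'):print({k:v for k,v in r.camera_info(n).items()}); snap(n,n+'0')
E
```

```text
{'t': 0.0, 'joints': array([-1.22119755,  0.33393407,  0.0399096 ,  1.46627682, -0.0133862 ,
        1.34332556, -0.05848887]), 'joint_vel': array([0.00216729, 0.00095386, 0.0003399 , 0.00050061, 0.00041394,
       0.0018319 , 0.00191496]), 'joint_efforts': array([ 1.53947469e-03, -6.58558846e+01,  1.36603050e+00, -4.05547106e+01,
        1.66086451e-02,  1.26703738e-02, -2.14928662e-05]), 'eef_pos': array([0.28188731, 0.585223  , 0.25540407]), 'tool_rot': array([-1.54365421,  0.35224565, -0.35187213]), 'wrist_force': array([-0.04497912, -0.55388429,  0.25503866]), 'torque': array([-0.00131689, -0.03356597,  0.00383709]), 'opening': 0.08543861850661312}
{'fx': 470.21002521704116, 'fy': 470.21002521704116, 'cx': 313.44138850197845, 'cy': 241.06085578145067, 'origin': array([0.94464347, 0.32080644, 0.87296767]), 'orientation': array([0.28255452, 0.67075872, 2.26412333])}
{'fx': 527.8809040395709, 'fy': 527.8809040395709, 'cx': 325.95664552769057, 'cy': 234.85103053433346, 'origin': array([ 0.34165551, -0.02826477,  1.2798645 ]), 'orientation': array([ 0.16678104, -0.16944569, -1.60196613])}
{'fx': 338.2273617814759, 'fy': 338.2273617814759, 'cx': 324.101164381985, 'cy': 236.11775346071576, 'T_tool_cam': array([[-3.24830557e-04, -9.47138464e-01, -3.20824913e-01,
        -8.13246361e-02],
       [-3.67672048e-04,  3.20825021e-01, -9.47138412e-01,
        -1.17881327e-01],
       [ 9.99999880e-01, -1.89701145e-04, -4.52450109e-04,
        -4.84071092e-05],
       [ 0.00000000e+00,  0.00000000e+00,  0.00000000e+00,
         1.00000000e+00]])}
```

View pics/top0.png

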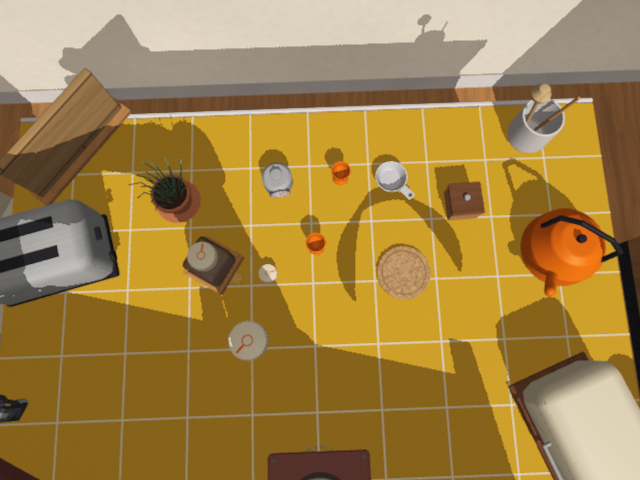

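View pics/scene0.png

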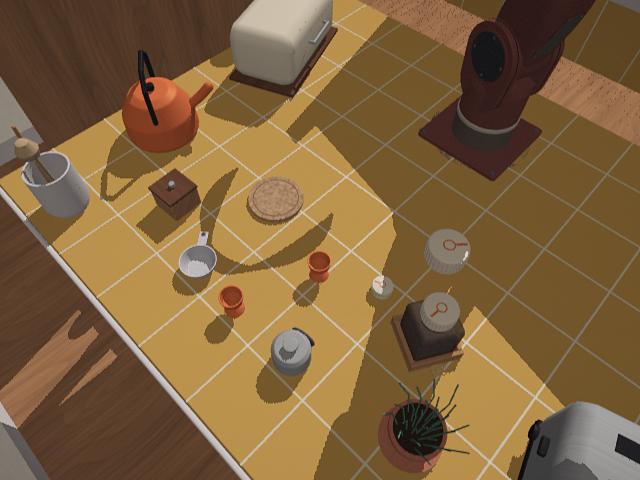

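Top view: candidates for the lid are the big loose lid at (248,340), the small one at (268,272), and the one on the smoked canister in the tray at (203,255). The last is the middle-sized one, so I choose it. The cork is at (403,272).

```bash
python3 - <<'E'
from h import *
W,p=cloud('top0')
for n,(u,v) in dict(lid=(203,258),big=(248,340),small=(268,272),cork=(403,272),cupa=(341,172),cupb=(316,243),timer=(277,178),poach=(391,178),salt=(465,200),pot=(170,192),toaster=(50,245)).items():
    q=W[v-5:v+6,u-5:u+6].reshape(-1,3);print(n,np.nanmedian(q,0).round(3),np.nanmax(q[:,2]).round(3))
def fit(W,u,v,h,z0,z1):
    q=W[v-h:v+h,u-h:u+h].reshape(-1,3);q=q[(q[:,2]>z0)&(q[:,2]<z1)]
    c,rad=cv2.minEnclosingCircle(q[:,:2].astype(np.float32));print(len(q),np.round(c,4),round(rad,4),np.median(q[:,2]).round(4));return q
fit(W,203,258,30,.137,.16); fit(W,403,272,35,.006,.02)
W2,_=cloud('scene0')
fit(W2,440,312,28,.137,.16); fit(W2,276,199,40,.006,.02)
# tray rim orientation
for f,(u,v) in dict(top0=(213,265),scene0=(430,330)).items():
    A,_=cloud(f); q=A[v-45:v+45,u-45:u+45].reshape(-1,3)
    for z0,z1 in((.022,.034),(.10,.115)):
        s=q[(q[:,2]>z0)&(q[:,2]<z1)];print(f,z0,len(s),cv2.minAreaRect((s[:,:2]*1000).astype(np.float32)))
a=cv2.resize(p[225:305,160:300],None,fx=5,fy=5,interpolation=2)
z=np.load('pics/scene0.npz')['p'][215:375,370:500]
cv2.imwrite('pics/c.png',np.hstack([cv2.resize(a,(400,400))*0+cv2.resize(p[220:300,170:250],(400,400)),cv2.resize(z,(400,400))])[:,:,::-1])
E
```

```text
lid [0.545 0.234 0.149] 0.154
big [0.369 0.152 0.047] 0.052
small [0.527 0.107 0.023] 0.03
cork [ 0.517 -0.219  0.01 ] 0.016
cupa [ 0.771 -0.079  0.029] 0.056
cupb [ 0.593 -0.011  0.029] 0.056
timer [0.748 0.077 0.064] 0.078
poach [ 0.758 -0.205  0.005] 0.014
salt [ 0.677 -0.369  0.064] 0.078
pot [0.712 0.324 0.088] 0.176
toaster [0.58  0.552 0.181] 0.187
644 [0.5527 0.2401] 0.0319 0.1485
2088 [ 0.5211 -0.2123] 0.11 0.0101
1032 [0.5532 0.2392] 0.0319 0.1471
1808 [ 0.5184 -0.2196] 0.0657 0.0087
top0 0.022 469 ((551.9397583007812, 239.5481719970703), (105.33128356933594, 105.0907974243164), 58.902313232421875)
top0 0.1 590 ((552.2935791015625, 239.395751953125), (83.09297180175781, 83.3395004272461), 58.94011688232422)
scene0 0.022 759 ((534.6060180664062, 209.871337890625), (174.72853088378906, 105.52288818359375), 58.88154602050781)
scene0 0.1 874 ((554.2362670898438, 240.50657653808594), (80.68535614013672, 83.53668975830078), 57.04241943359375)
```

View pics/c.png

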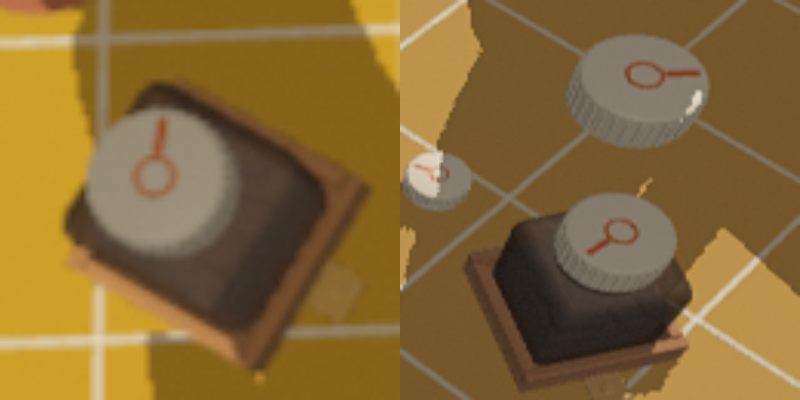

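The crop confirms the mid-sized lid sits on the canister at (0.5525, 0.240) with its top at 0.148, as expected. The tick is at about −8° and canister x at −31°, since the ear lies at −121°, on the y axis. I'll approach above it.

```bash
python3 -m creep '[[0.27,-0.345,0.03,0,0,0.2,85],[0.27,-0.345,0.03,0,0,0.2,85],[0.27,-0.345,0.03,0,0,0.2,85],[0.27,-0.345,0.03,0,0,0.2,85],[0.27,-0.345,0.03,0,0,0.2,85],[0.27,-0.345,0.03,0,0,0.2,85],[0.27,-0.345,0.03,0,0,0.2,85],[0.27,-0.345,0.03,0,0,0.2,85],[0.27,-0.345,0.03,0,0,0.2,85],[0.27,-0.345,0.03,0,0,0.2,85]]' 20
python3 - <<'E'
from h import *
s=r.get_state();M=R.from_rotvec(s['tool_rot']).as_matrix();print(s['joints'].round(3),s['eef_pos'].round(4),M.round(3))
E
```

```text
t: 0.98
eef_pos: [0.538, 0.2576, 0.2848]
tool_rot: [-1.57, 0.038, -0.038]
wrist_force: [1.3, 0.7, -0.6]
opening: 0.0849
[-0.714  0.211  0.228  1.569 -0.048  1.367  1.041] [0.538  0.2576 0.2848] [[ 0.999 -0.     0.049]
 [-0.049  0.     0.999]
 [-0.    -1.     0.   ]]
```

```bash
python3 -m creep '[[0.014,-0.017,0,0,0,-0.06,85],[0.014,-0.017,0,0,0,-0.12,85],[0.014,-0.017,0,0,0,-0.18,85],[0.014,-0.017,0,0,0,-0.24,85],[0.014,-0.017,0,0,0,-0.3,85],[0.014,-0.017,0,0,0,-0.36,85],[0.014,-0.017,0,0,0,-0.42,85],[0.014,-0.017,0,0,0,-0.48,85],[0.014,-0.017,0,0,0,-0.54,85],[0.014,-0.017,0,0,0,-0.6,85]]'
python3 -m creep '[[0,0,0,0,0,-0.06,85],[0,0,0,0,0,-0.12,85],[0,0,0,0,0,-0.18,85],[0,0,0,0,0,-0.24,85],[0,0,0,0,0,-0.3,85],[0,0,0,0,0,-0.36,85],[0,0,0,0,0,-0.36,85],[0,0,0,0,0,-0.36,85]]'
python3 - <<'E'
from h import *
s=r.get_state();M=R.from_rotvec(s['tool_rot']).as_matrix();print(s['joints'].round(3),s['eef_pos'].round(4),M.round(3))
snap('wrist','w1');W,p=cloud('w1')
m=(W[...,2]>.14)&(W[...,2]<.16)&(np.hypot(W[...,0]-.5525,W[...,1]-.24)<.045)
q=W[m];c,rad=cv2.minEnclosingCircle(q[:,:2].astype(np.float32));print(len(q),c,rad,np.median(q[:,2]))
hsv=cv2.cvtColor(p,cv2.COLOR_RGB2HSV);o=m&((hsv[...,0]<12)|(hsv[...,0]>172))&(hsv[...,1]>110)
d=W[o][:,:2]-c;rr=np.hypot(*d.T);print(o.sum(),rr.max());k=rr>.015;print(np.degrees(np.arctan2(*np.median(d[k],0)[::-1])))
E
```

```text
t: 1.82
eef_pos: [0.5511, 0.2425, 0.2844]
tool_rot: [-1.343, 0.974, -0.973]
wrist_force: [0.5, 0.0, -0.4]
opening: 0.085
t: 2.48
eef_pos: [0.5511, 0.2426, 0.2845]
tool_rot: [-0.997, 1.493, -1.493]
wrist_force: [-0.1, 0.2, -0.9]
opening: 0.0852
[-0.865  0.231  0.452  1.565 -0.102  1.369 -0.797] [0.5511 0.2426 0.2845] [[-0.384 -0.     0.923]
 [-0.923 -0.    -0.384]
 [ 0.    -1.    -0.   ]]
4511 (0.5534634590148926, 0.23818270862102509) 0.03176889196038246 0.14885422322773Traceback (most recent call last):
  File "<stdin>", line 7, in <module>
    return umr_maximum(a, axis, None, out, keepdims, initial, where)
ValueError: zero-size array to reduction operation maximum which has no identity
```

View pics/w1.png

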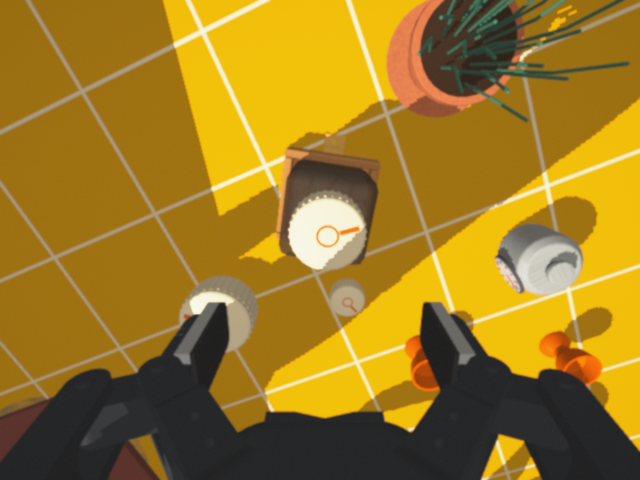

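The wrist view shows the lid at (327,232), with the tick pointing right. The refined centre is about (0.553, 0.239). Now I descend and grip at 80 N.

```bash
python3 -m creep '[[0.002,-0.0035,-0.035,0,0,0,85],[0.002,-0.0035,-0.07,0,0,0,85],[0.002,-0.0035,-0.1,0,0,0,85],[0.002,-0.0035,-0.12,0,0,0,85],[0.002,-0.0035,-0.135,0,0,0,85],[0.002,-0.0035,-0.147,0,0,0,85],[0.002,-0.0035,-0.147,0,0,0,85],[0.002,-0.0035,-0.147,0,0,0,85]]' 20
python3 -m creep '[[0,0,0,0,0,0,55],[0,0,0,0,0,0,55],[0,0,0,0,0,0,55],[0,0,0,0,0,0,55],[0,0,0,0,0,0,55],[0,0,0,0,0,0,55],[0,0,0,0,0,0,55],[0,0,0,0,0,0,55],[0,0,0,0,0,0,55],[0,0,0,0,0,0,55]]' 20
```

```text
t: 3.2
eef_pos: [0.5532, 0.2389, 0.1377]
tool_rot: [-0.995, 1.495, -1.495]
wrist_force: [-0.4, 1.0, 1.0]
opening: 0.0849
t: 4.03
eef_pos: [0.5534, 0.2397, 0.139]
tool_rot: [-0.993, 1.496, -1.494]
wrist_force: [-4.2, 0.3, 6.6]
opening: 0.0617
```

```bash
python3 -m creep '[[0,0.0005,0.0015,0,0,0,50],[0,0.0005,0.0015,0,0,0,50],[0,0.0005,0.0015,0,0,0,50],[0,0.0005,0.0015,0,0,0,50],[0,0.0005,0.0015,0,0,0,50],[0,0.0005,0.0015,0,0,0,50]]' 90
python3 -m creep '[[0,0,0,0,0,0.03,50],[0,0,0,0,0,0.06,50],[0,0,0,0,0,0.09,50],[0,0,0,0,0,0.12,50]]' 
python3 -c "
from h import *
s=r.get_state();print(s['torque'],s['wrist_force'],s['joints'].round(2))"
```

```text
t: 4.53
eef_pos: [0.5533, 0.2398, 0.1396]
tool_rot: [-0.994, 1.496, -1.495]
wrist_force: [-4.7, 0.7, 5.7]
opening: 0.0607
t: 4.87
eef_pos: [0.5533, 0.2396, 0.1398]
tool_rot: [-1.13, 1.325, -1.323]
wrist_force: [-5.9, 0.9, 7.7]
opening: 0.0606
[ 0.16739336  0.81025418 -1.1857241 ] [-5.9357974   0.92903141  7.65721143] [-0.8   0.34  0.39  1.74 -0.14  1.09 -0.52]
```

```bash
python3 -m creep '[[-0.0005,0,0.001,0,0,0.04,50],[-0.0005,0,0.001,0,0,0.08,50],[-0.0005,0,0.001,0,0,0.12,50],[-0.0005,0,0.001,0,0,0.16,50],[-0.0005,0,0.001,0,0,0.2,50],[-0.0005,0,0.001,0,0,0.24,50],[-0.0005,0,0.001,0,0,0.28,50],[-0.0005,0,0.001,0,0,0.32,50],[-0.0005,0,0.001,0,0,0.36,50]]' 
python3 -c "
from h import *
s=r.get_state();print(s['torque'],s['wrist_force'],s['joints'].round(2))
print(R.from_rotvec(s['tool_rot']).as_matrix().round(3)[:2,2])"
```

```text
t: 5.62
eef_pos: [0.5529, 0.24, 0.141]
tool_rot: [-1.424, 0.783, -0.783]
wrist_force: [-4.6, 0.8, 8.1]
opening: 0.0605
[ 0.22943063  0.97878283 -0.16622829] [-4.56154749  0.81932741  8.12134003] [-0.71  0.33  0.27  1.73 -0.1   1.09  0.16]
[0.844 0.536]
```

```bash
python3 -m creep '[[0,0,0.001,0,0,0.04,50],[0,0,0.001,0,0,0.08,50],[0,0,0.001,0,0,0.12,50],[0,0,0.001,0,0,0.16,50],[0,0,0.001,0,0,0.2,50],[0,0,0.001,0,0,0.24,50],[0,0,0.001,0,0,0.28,50],[0,0,0.001,0,0,0.32,50],[0,0,0.001,0,0,0.36,50],[0,0,0.001,0,0,0.4,50]]' 
python3 - <<'E'
from h import *
s=r.get_state();print(s['torque'],s['wrist_force'],s['joints'].round(2))
M=R.from_rotvec(s['tool_rot']).as_matrix();print(np.degrees(np.arctan2(M[1,2],M[0,2])))
p,d=snap('scene','s1');q,d=snap('top','t1')
cv2.imwrite('pics/c2.png',np.hstack([cv2.resize(q[205:305,160:260],(400,400)),cv2.resize(p[215:375,370:500],(400,400))])[:,:,::-1])
E
```

```text
t: 6.45
eef_pos: [0.5521, 0.2395, 0.141]
tool_rot: [-1.565, 0.162, -0.16]
wrist_force: [-5.7, -1.6, 4.2]
opening: 0.0606
[ 0.05087707  1.23937543 -0.2029256 ] [-5.69228283 -1.62985671  4.18037753] [-0.61  0.32  0.15  1.73 -0.05  1.09  0.93]
78.24761873821654
```

View pics/c2.png

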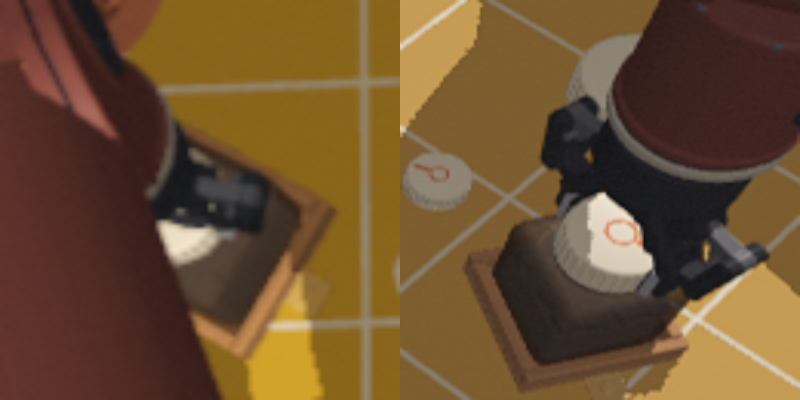

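The tick has swung from lower-left to the right, so the lid is turning with the gripper. I've turned 101° so far. Next I turn a little further and pull lightly.

```bash
python3 -m creep '[[-0.001,0,0.001,0,0,0.03,50],[-0.001,0,0.001,0,0,0.06,50],[-0.001,0,0.001,0,0,0.06,50],[-0.001,0,0.002,0,0,0.06,50],[-0.001,0,0.002,0,0,0.06,50],[-0.001,0,0.002,0,0,0.06,50]]' 
python3 -m creep '[[0,0,0.0005,0,0,0,50],[0,0,0.001,0,0,0,50],[0,0,0.001,0,0,0,50],[0,0,0.001,0,0,0,50]]'
```

```text
t: 7.05
eef_pos: [0.5517, 0.2392, 0.143]
tool_rot: [-1.57, 0.071, -0.071]
wrist_force: [-1.0, -0.6, -1.6]
opening: 0.0605
t: 7.38
eef_pos: [0.5516, 0.2392, 0.1438]
tool_rot: [-1.57, 0.07, -0.07]
wrist_force: [0.2, -0.6, -5.2]
opening: 0.0604
```

It catches after about 3 mm, so I turn on under light upward bias.

```bash
python3 -m creep '[[0,0,-0.001,0,0,0.02,50],[0,0,-0.001,0,0,0.05,50],[0,0,-0.001,0,0,0.08,50],[0,0,-0.001,0,0,0.09,50],[0,0,-0.001,0,0,0.09,50],[0,0,-0.001,0,0,0.09,50]]' 
python3 -m creep '[[0,0,0.0005,0,0,0,50],[0,0,0.001,0,0,0,50],[0,0,0.001,0,0,0,50],[0,0,0.001,0,0,0,50]]'
```

```text
t: 7.88
eef_pos: [0.5515, 0.2395, 0.1433]
tool_rot: [-1.57, -0.07, 0.071]
wrist_force: [-2.8, -0.7, 0.8]
opening: 0.0603
t: 8.22
eef_pos: [0.5517, 0.2394, 0.1441]
tool_rot: [-1.57, -0.071, 0.071]
wrist_force: [-3.5, -0.6, -1.5]
opening: 0.0603
```

```bash
python3 -m creep '[[0,0,0.0005,0,0,0,50],[0,0,0.001,0,0,0,50],[0,0,0.0015,0,0,0,50],[0,0,0.0015,0,0,0,50],[0,0,0.0015,0,0,0,50]]'
```

```text
t: 8.63
eef_pos: [0.5517, 0.2394, 0.1457]
tool_rot: [-1.57, -0.072, 0.072]
wrist_force: [-2.5, -2.3, -2.8]
opening: 0.0603
```

```bash
python3 -m creep '[[0,0,0.0005,0,0,0,50],[0,0,0.001,0,0,0,50],[0,0,0.0015,0,0,0,50],[0,0,0.002,0,0,0,50],[0,0,0.002,0,0,0,50]]'
```

```text
t: 9.05
eef_pos: [0.5517, 0.2395, 0.1478]
tool_rot: [-1.57, -0.072, 0.072]
wrist_force: [-2.8, -1.4, -1.1]
opening: 0.0607
```

```bash
python3 -m creep '[[0,0,0.001,0,0,0,50],[0,0,0.002,0,0,0,50],[0,0,0.003,0,0,0,50],[0,0,0.004,0,0,0,50],[0,0,0.004,0,0,0,50]]'
python3 - <<'E'
from h import *
p,d=snap('scene','s2')
cv2.imwrite('pics/c3.png',cv2.resize(p[215:375,370:500],(520,600))[:,:,::-1])
E
```

```text
t: 9.47
eef_pos: [0.5524, 0.2399, 0.1524]
tool_rot: [-1.569, -0.073, 0.07]
wrist_force: [-0.2, 0.1, -0.6]
opening: 0.0606
```

View pics/c3.png

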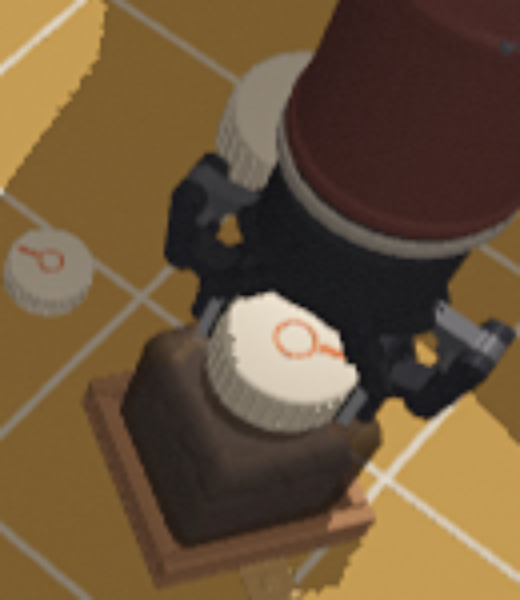

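The lid is coming up, the canister is still seated in its tray, and the forces are near zero. I lift clear and carry it to the cork at (0.518, −0.2195).

```bash
python3 -m creep '[[0,0,0.004,0,0,0,50],[0,0,0.008,0,0,0,50],[0,0,0.013,0,0,0,50],[0,0,0.02,0,0,0,50],[0,0,0.03,0,0,0,50],[0,0,0.045,0,0,0,50],[0,0,0.06,0,0,0,50],[0,0,0.07,0,0,0,50],[0,0,0.07,0,0,0,50],[0,0,0.07,0,0,0,50]]'
python3 -m creep '[[-0.0345,-0.03,0,0,0,0,50],[-0.0345,-0.065,0,0,0,0,50],[-0.0345,-0.1,0,0,0,0,50],[-0.0345,-0.135,0,0,0,0,50],[-0.0345,-0.17,0,0,0,0,50],[-0.0345,-0.205,0,0,0,0,50],[-0.0345,-0.24,0,0,0,0,50],[-0.0345,-0.275,0,0,0,0,50],[-0.0345,-0.305,0,0,0,0,50],[-0.0345,-0.33,0,0,0,0,50]]'
python3 -m creep '[[0,-0.03,0,0,0,0,50],[0,-0.06,0,0,0,0,50],[0,-0.09,0,0,0,0,50],[0,-0.115,0,0,0,0,50],[0,-0.129,0,0,0,0,50],[0,-0.129,0,0,0,0,50],[0,-0.129,0,0,0,0,50]]'
python3 - <<'E'
from h import *
s=r.get_state();print(s['joints'].round(2))
p,d=snap('scene','s3');W,p=cloud('s3')
q=W[150:250,210:340].reshape(-1,3);k=(abs(q[:,2]-.01)<.005);print(k.sum(),np.nanmedian(q[k],0))
wp,d=snap('wrist','w3')
cv2.imwrite('pics/c4.png',np.hstack([cv2.resize(p[80:400,180:500],(400,400)),cv2.resize(wp,(400,400))])[:,:,::-1])
E
```

```text
t: 10.35
eef_pos: [0.552, 0.2396, 0.2223]
tool_rot: [-1.569, -0.073, 0.071]
wrist_force: [0.1, 0.6, -2.6]
opening: 0.0603
t: 11.18
eef_pos: [0.5163, -0.0932, 0.2208]
tool_rot: [-1.57, -0.069, 0.071]
wrist_force: [0.1, -0.4, -0.9]
opening: 0.0602
t: 11.77
eef_pos: [0.5166, -0.22, 0.2207]
tool_rot: [-1.569, -0.069, 0.071]
wrist_force: [0.0, -0.4, -1.0]
opening: 0.0604
[-0.08  0.18  0.45  1.75 -0.08  1.23  2.06]
1912 [ 0.52037209 -0.21662534  0.00861137]
```

View pics/c4.png

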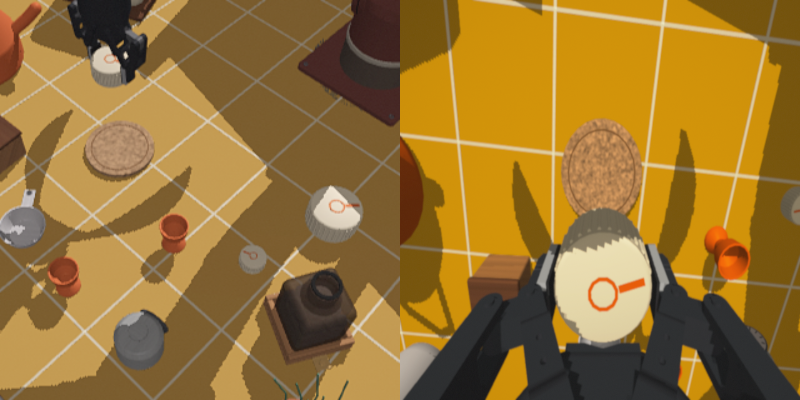

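Lid held level, tick visible; open canister still stands in its tray. I measure the lid's height in the grip before setting it down.

```bash
python3 - <<'E'
from h import *
for f in('w3','s3'):
    W,p=cloud(f);hd=np.hypot(W[...,0]-.517,W[...,1]+.22)<.033
    q=W[hd&(W[...,2]>.19)&(W[...,2]<.245)]
    h,e=np.histogram(q[:,2],bins=np.arange(.19,.246,.002));print(f,len(q),dict(zip(e.round(3).tolist(),h.tolist())))
E
python3 -m creep '[[0.001,0.001,-0.035,0,0,0,50],[0.001,0.001,-0.07,0,0,0,50],[0.001,0.001,-0.105,0,0,0,50],[0.001,0.001,-0.135,0,0,0,50],[0.001,0.001,-0.155,0,0,0,50],[0.001,0.001,-0.165,0,0,0,50],[0.001,0.001,-0.17,0,0,0,50],[0.001,0.001,-0.17,0,0,0,50]]'
```

```text
w3 21645 {0.19: 0, 0.192: 0, 0.194: 0, 0.196: 5, 0.198: 89, 0.2: 114, 0.202: 198, 0.204: 225, 0.206: 230, 0.208: 237, 0.21: 255, 0.212: 252, 0.214: 271, 0.216: 296, 0.218: 307, 0.22: 338, 0.222: 349, 0.224: 572, 0.226: 520, 0.228: 5569, 0.23: 10758, 0.232: 180, 0.234: 179, 0.236: 200, 0.238: 419, 0.24: 67, 0.242: 15}
s3 648 {0.19: 0, 0.192: 0, 0.194: 0, 0.196: 16, 0.198: 11, 0.2: 14, 0.202: 16, 0.204: 13, 0.206: 10, 0.208: 11, 0.21: 13, 0.212: 10, 0.214: 8, 0.216: 14, 0.218: 14, 0.22: 13, 0.222: 16, 0.224: 28, 0.226: 126, 0.228: 221, 0.23: 51, 0.232: 6, 0.234: 9, 0.236: 10, 0.238: 7, 0.24: 3, 0.242: 4}
t: 12.53
eef_pos: [0.5183, -0.2177, 0.0513]
tool_rot: [-1.569, -0.072, 0.073]
wrist_force: [-0.9, -1.0, -0.5]
opening: 0.0605
```

```bash
python3 -m creep '[[0,0,-0.008,0,0,0,50],[0,0,-0.014,0,0,0,50],[0,0,-0.016,0,0,0,50],[0,0,-0.016,0,0,0,50]]'
python3 -m creep '[[0,0,-0.0005,0,0,0,50],[0,0,-0.001,0,0,0,50],[0,0,-0.0015,0,0,0,50],[0,0,-0.002,0,0,0,50],[0,0,-0.002,0,0,0,50]]'
```

```text
t: 12.87
eef_pos: [0.5182, -0.2184, 0.0355]
tool_rot: [-1.569, -0.072, 0.072]
wrist_force: [-0.4, -0.2, -1.6]
opening: 0.06
t: 13.28
eef_pos: [0.5183, -0.2185, 0.0337]
tool_rot: [-1.57, -0.072, 0.072]
wrist_force: [-0.4, -0.9, -0.9]
opening: 0.0604
```

```bash
python3 -m creep '[[0,0,-0.0005,0,0,0,50],[0,0,-0.001,0,0,0,50],[0,0,-0.0015,0,0,0,50],[0,0,-0.002,0,0,0,50],[0,0,-0.002,0,0,0,50]]'
python3 -m creep '[[0,0,-0.0005,0,0,0,50],[0,0,-0.001,0,0,0,50],[0,0,-0.001,0,0,0,50],[0,0,-0.001,0,0,0,50]]'
```

```text
t: 13.7
eef_pos: [0.5184, -0.2186, 0.0329]
tool_rot: [-1.569, -0.072, 0.071]
wrist_force: [-6.1, 2.3, 15.7]
opening: 0.0604
t: 14.03
eef_pos: [0.5184, -0.2186, 0.0328]
tool_rot: [-1.569, -0.072, 0.071]
wrist_force: [-9.3, 4.1, 26.2]
opening: 0.0607
```

It touched down at 0.0328, as predicted from the lid's height. I ease off and soften the grip so that the lid itself bears on the cork, then open.

```bash
python3 -m creep '[[0,0,0.0015,0,0,0,50],[0,0,0.0015,0,0,0,50],[0,0,0.0015,0,0,0,50],[0,0,0.0015,0,0,0,50],[0,0,0.0015,0,0,0,50],[0,0,0.0015,0,0,0,50]]' 20
python3 -m creep '[[0,0,0.002,0,0,0,63],[0,0,0.002,0,0,0,66],[0,0,0.002,0,0,0,70],[0,0,0.002,0,0,0,75],[0,0,0.002,0,0,0,85],[0,0,0.002,0,0,0,85],[0,0,0.002,0,0,0,85],[0,0,0.002,0,0,0,85]]'
python3 -m creep '[[0,0,0.01,0,0,0,85],[0,0,0.03,0,0,0,85],[0,0,0.06,0,0,0,85],[0,0,0.1,0,0,0,85],[0,0,0.14,0,0,0,85],[0,0,0.18,0,0,0,85],[0,0,0.2,0,0,0,85],[0,0,0.2,0,0,0,85],[0,0,0.2,0,0,0,85]]'
python3 - <<'E'
from h import *
snap('wrist','w5');p,_=snap('scene','s5')
for f in('w5','s5'):
    W,_=cloud(f);m=np.hypot(W[...,0]-.519,W[...,1]+.219)
    q=W[(m<.06)&(W[...,2]>.035)&(W[...,2]<.05)];c,rad=cv2.minEnclosingCircle(q[:,:2].astype(np.float32))
    k=W[(m<.08)&(abs(W[...,2]-.01)<.005)];c2,r2=cv2.minEnclosingCircle(k[:,:2].astype(np.float32))
    print(f,len(q),np.round(c,4),rad,np.median(q[:,2]),np.percentile(q[:,2],[5,95]),'cork',np.round(c2,4),r2)
cv2.imwrite('pics/s5v.png',p[:,:,::-1])
E
```

```text
t: 14.53
eef_pos: [0.5187, -0.2187, 0.033]
tool_rot: [-1.57, -0.072, 0.071]
wrist_force: [-3.5, 0.9, 10.9]
opening: 0.0603
t: 15.2
eef_pos: [0.5182, -0.2185, 0.0341]
tool_rot: [-1.57, -0.072, 0.072]
wrist_force: [-0.3, 1.0, -0.3]
opening: 0.0847
t: 15.95
eef_pos: [0.5187, -0.2188, 0.236]
tool_rot: [-1.57, -0.074, 0.069]
wrist_force: [-0.2, -0.8, -1.0]
opening: 0.085
w5 3157 [ 0.5209 -0.2185] 0.031803760677576065 0.04237599455844371 [0.04034027 0.04363271] cork [ 0.5186 -0.2208] 0.06492412090301514
s5 468 [ 0.5213 -0.2163] 0.03175915777683258 0.04037754883965594 [0.03683009 0.04299095] cork [ 0.5186 -0.2188] 0.06654831022024155
```

View pics/s5v.png

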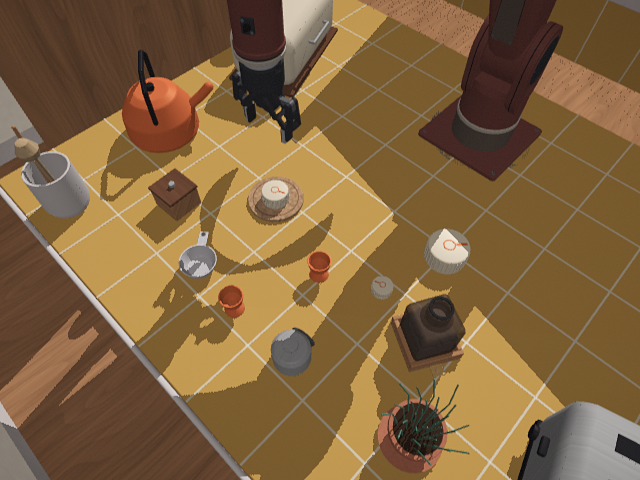

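The lid lies flat and upright on the cork at (275,194), about 3 mm off centre. The canister stands in its tray at (433,328), and the bystanders haven't moved. I hand in.

```bash
python3 -c "
from station import r
print(r.job_done())"
```

```text
the job is handed in; nothing more can be done
None
```

The lid is off the canister and lying on the cork stand, and the job was handed in at about 16 s; no verdict was reported.

- **Opening:** I gripped the lid at 90 N and broke it loose anticlockwise, reading about 1.2 N m. A light pull at about 108° caught. After about 118° it lifted freely, with wrist force near the lid's own weight.
- **Setting down:** The fingers still held the lid when it touched the cork. The wrist force rose to 26 N at touchdown, and I eased it to about 11 N before opening.
- **Last checks:**
  - The lid is flat and right way up, its top 41–42 mm above the sill.
  - Its centre is 3–4 mm from the cork's centre. The two cameras agree to about 2 mm.
  - In the last picture the canister stands upright in its tray, the bystanders look unmoved, and the gripper is about 0.2 m clear. I judged these by eye and did not measure them.
- **Check that failed:** My script for finding the tick's angle found no orange pixels, so I judged the lid's turning from the pictures and the gripper's turn.

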